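Slide the drill vise round the clamp and anvil to the spring stop

ROBOT

A 7-joint arm with a two-finger parallel gripper is mounted at the origin on the work surface. World frame = base frame: x ahead of the robot, y to its left, z up, the work surface at z = 0. Lengths are in m, angles in rad, forces in N, time in s.
With the tool pointing down it reaches from about 0.4 to 0.9 m from the base axis. Payload 5.5 kg.
Tool frame: the origin (TCP) lies at the very end of the fingers, on their centre line; the grasp point (between the pads) lies 19 mm behind it (manip.grip_depth is the distance from the TCP to the grasp point, in m); z points along the fingers, y is the line along which they close (so a half turn about z gives the same grasp; the last joint's range is limited). The gripper opens to 85 mm and grips with 20 to 120 N. Pads are 22 mm wide; open, the fingers measure 114 mm over their backs; the gripper's body (76 mm by 85 mm) begins 54 mm behind the grasp point. The pads swing forward as they close: fully open they stand 13 mm farther back than shut.
Start: joints at [-0.904, 0.501, -0.427, 1.55, 0.221, 1.138, -0.21], TCP at [0.255, 0.598, 0.199] pointing down, gripper open.
Joint ranges: [-2.88, 2.88], [-0.31, 2.03], [-1.54, 1.56], [0.2, 2.42], [-1.41, 4.55], [0.19, 2.02], [-2.57, 2.57]. Speed limits (rad/s): [2.57, 2.57, 3.14, 3.14, 3.14, 3.14, 3.14].

INTERFACE

Orientations are given as a unit quaternion [w, x, y, z].
In Python, from station import manip gives the robot as it stands.
- The arm moves only by the shell command python3 -m inch 'ROWS' [OPENING]. ROWS is JSON, a list of rows, each a list of 6 numbers: the shift along the tool's x, y, z in m, then the turn, a rotation vector about the tool's x, y, z in degrees. In form: [[dx, dy, dz, rx, ry, rz], ...]. A call has 1 to 20 rows; each row shifts and turns the commanded pose from where the row before left it, along the tool's axes as they then stand; what a row does not reach is not made up. A row lasts 1/8 s, in which the tool goes at most 62.5 mm and 10.7 degrees, less where a joint would pass 70% of its speed; a pose out of reach is approached as far as the arm can. A call with a gripper value outside its range is refused whole. OPENING is the gripper's target within -1 to 1 (shut at 1, half-way at 0, fully open at -1), set as the call begins (- or left out, the last holds). The fingers move at their own pace and stop on an object; the grip force is fixed at half the most. Time passes only in rows, so rows that do not move let the fingers close. It gives the time, the measured TCP pose, the force, the opening and the grip force at its end, in the units of the state.
- manip.sense(): the state, without advancing time (a new reading comes with each control period).
- manip.snapshot(name): name is "scene" or "side" or "wrist"; returns a dict with "color" (480x640x3 uint8, red, green, blue), "camera_matrix" (3x3 intrinsics, pixels), "pose" (4x4, takes a point from camera to world coordinates); the wrist camera has in their place "mount" (4x4, takes a point from camera to tool coordinates, whose origin is the TCP and whose axes are the flange's). Camera axes: x right, y up, looking along -z (the intrinsics and any distortion apply to the point x, -y, -z); pixel columns grow to the right and rows downward; lengths in m; the calibration is good to about 2 mm. A picture is of the moment at which its call begins: read the wrist's pose just before it. There is no depth.
- manip.job_done(): hands the job in; it is judged then, once.
Trained networks look in the newest picture that a camera, given by its name, has taken for a name from the list of things; names that differ only in an ending like _2 or _b are one class to them, and where a whole thing is asked for, a point or a joint stands for the part that bears it (a point fixed in the world has none). Each returns a list of dicts, best first, with "confidence" (0 to 1); they miss things now and then, are a little off and sometimes report something else, mostly with a low value. They report only what shows in the picture. A call takes as long as a camera call. They do not tell look-alikes from the thing itself.
- manip.recognise(camera, name): "xyz" ([x, y, z] in m, in world coordinates, good to about 4 mm: the middle of the surface that is visible of it).
- manip.outline_of(camera, name): "pixels" (480x640 bool, what is visible of it).
- manip.pinpoint(camera, name): "xyz" ([x, y, z] in m, in world coordinates, good to about 4 mm: a listed point, or the origin of a listed thing).
The state is a dict: "time": time; "joints": joint angles; "qd": joint speeds; "tau": joint torques, N m; "tool_pos": TCP position; "tool_rot": TCP orientation; "contact_force": force on the tool from outside, world axes, zero at the start; "torque": the same for the moment, N m; "finger_gap": finger opening in m; "grasp_force": force on a finger pad.
Only numpy, scipy, OpenCV 4.12 (cv2) and the standard library are available. Lean on these libraries where they do the work, as an engineer would, in place of code of your own. Each camera call takes 0.05 s, during which the arm holds its last target. There are 200 camera calls.

TASK

Slide the grey drill vise along the bench, without lifting it, past the bolted-down anvil and clamp without the vise touching either: between the two, bring it flush against the steel rail. Then slide it along the rail up to the brass spring pin and press it gently until the pin is pushed fully home; leave it there, flush with the rail and with the pin held in, and leave the other things on the bench alone.

Things in the scene. Friction and masses are not known exactly. Their poses are not given: they have to be found in the camera images.
- vise_center (a point): Grey steel drill-press vise, loose on the bench (0.6 to 0.95 kg, friction on the bench 0.3 to 0.5). Base plate 90 mm along its x, 92 mm along its y, 22 mm tall, upright flat sides; jaws set in from the base's edges, 46 mm tall in all. The point is the centre of the base plate, 11 mm above the bench. It starts on the left, nearer the robot than the rail, turned up to 0.3 rad from the rail's frame.
- vise: The same vise; origin at the centre of its underside. Its axes as the rail's when it stands flush against the rail.
- fence: Steel rail 24 mm tall, fixed to the bench. Origin at bench height in its flat guiding face, the plane x = 0 of this frame, which looks to -x (the robot). The rail runs along y from -365 to +195 mm; +y is to the robot's left. When the vise is flush its centre is at x = -45 mm in this frame.
- stop_bracket (a point): Face of the dark steel stop bracket (74 mm wide, 42 mm tall) at the rail's right end, axes as the rail's; the point lies 13.5 mm above the bench, 45 mm from the rail's face. From it a steel barrel points to +y, with a brass spring pin 12 mm thick in its end. The barrel sticks out 20 to 40 mm, set differently each time and not reported: feel for it. The pin's tip, free, is 14 mm further out.
- stop_pin (a joint): How far the brass pin is pushed in (along -y of the rail's frame), m: 0 free, 0.008 fully home, where it is solid. Its spring is soft: 0.5 N at first touch, 0.9 N when home, less than the vise's friction on the bench, so the vise stays where it is left.
- anvil: Small dark steel bench anvil, bolted down: 78 mm along x, 40 mm along y, 45 mm tall; origin at the centre of its underside. Anvil or clamp, either may be the left one, which stands near the rail so that the way past it is on the robot's side; the other is the right one, its far side about 114 mm from the rail's face, so that the way past it is along the rail.
- clamp: Steel hold-down clamp with bolt and nut, bolted down: 78 mm along x, 40 mm along y, 44 mm tall at the nut's top; origin at the centre of its underside. Left or right one: see the anvil.
- screwdriver: Bystander, to be left alone: a screwdriver lying beyond the rail.
- hammer: Bystander, to be left alone: a hammer lying beyond the rail.
- wrench: Bystander, to be left alone: an open-ended wrench lying on the near right.
- jar: Bystander, to be left alone: a glass jar with a steel lid, 60 mm across, 70 mm tall, on the far left.
- offcut: Bystander, to be left alone: a wood offcut 90 x 50 x 22 mm, far left by the rail.
- coupling: Bystander, to be left alone: a copper pipe coupling standing on end, 40 mm across, 30 mm tall, on the near right.
- oilcan: Bystander, to be left alone: a can 56 mm across, 120 mm tall, on the near right.
There are look-alikes about, which are no part of the job. What is shaped like the vise but red is not meant.

How it is judged:
On the way, in this order (a step that is already met when the one before it is completed fails the run):
1. between anvil and clamp, the vise is brought flush against the rail (x of vise_center in the frame of fence between -0.049 and -0.041 m and angle between the x axis of vise and the x axis of fence, either way round below 0.05 rad and y of vise_center in the frame of fence between -0.12 and 0.08 m and value of joint stop_pin below 0.001 m), for 0.2 s.
2. the vise bears on the pin and the pin is pushed home (6 mm or more of its 8 mm) (value of joint stop_pin above 0.006 m and y of vise_center in the frame of fence below -0.22 m), for 0.1 s.
At the end, for the whole second after the job is handed in: The vise stands still and flat on the bench, flush with the rail (its side within 4 mm of the rail, square to it within 0.05 rad), at the stop, holding the brass pin in by at least 5.5 mm of its 8 mm (x of vise_center in the frame of fence between -0.049 and -0.041 m and angle between the x axis of vise and the x axis of fence, either way round below 0.05 rad and value of joint stop_pin above 0.0055 m and y of vise_center in the frame of fence below -0.22 m and height (world z) of vise_center below 0.015 m and angle between vise's own z axis and vertical below 0.05 rad and linear speed of vise below 0.01 m/s); the robot touches nothing.
It fails at once if the vise touches the anvil (contact force between vise and anvil above 0.3 N).
It fails at once if the vise touches the clamp (contact force between vise and clamp above 0.3 N).
It fails at once if the vise is rammed against rail or stop (over 30 N) (contact force between vise and fence above 30 N).
It fails at once if the vise is lifted or tipped (height (world z) of vise_center above 0.026 m or angle between vise's own z axis and vertical above 0.25 rad).
It fails at once if a bystander is moved by more than 20 mm (distance of any of screwdriver, hammer, wrench, jar, offcut, coupling, oilcan from where it was at the start of the episode above 0.02 m).
It also fails if it takes over 72 s, if anything falls off the work surface, if the arm or the gripper's body presses on something with over 40 N, if the wrist force passes 120 N, or if a joint passes its speed limit or range.

## Working session

There is one attempt and no reset: what is moved stays moved. The work goes in short steps, Python scripts to look and compute and a shell command to move; the robot and the scene stay as the last step left them, time stands still between calls to the robot, and variables do not carry over. Pictures are saved under pics/ and viewed, at most 10 in all, crops included, and the job is handed in when it is done.

```bash
mkdir -p pics; ls; cat > h.py <<'E'
import numpy as np, cv2
from station import manip
def snap(n,f):
    s=manip.sense(); d=manip.snapshot(n); cv2.imwrite('pics/'+f,d['color'][:,:,::-1]); return s,d
E
python3 - <<'E'
from h import *
s=manip.sense(); print({k:np.round(v,3).tolist() for k,v in s.items()})
for c in ['scene','side']:
    snap(c,c+'1.png')
    for n in ['vise','fence','stop_bracket','anvil','clamp','jar','offcut','coupling','oilcan','wrench','screwdriver','hammer']:
        print(c,n,[(np.round(r['xyz'],3).tolist(),round(r['confidence'],2)) for r in manip.pinpoint(c,n)[:3]])
    print('visec',[(np.round(r['xyz'],3).tolist(),round(r['confidence'],2)) for r in manip.pinpoint(c,'vise_center')[:3]])
E
```

```text
pics
{'time': 0.0, 'joints': [-0.904, 0.502, -0.427, 1.551, 0.221, 1.138, -0.21], 'qd': [-0.001, 0.0, 0.001, -0.001, -0.001, -0.0, -0.001], 'tau': [0.0, -56.952, -5.816, -28.093, 0.011, 0.012, 0.0], 'tool_pos': [0.255, 0.597, 0.198], 'tool_rot': [-0.0, 0.2, 0.98, -0.001], 'contact_force': [-0.496, 0.407, 0.374], 'torque': [-0.006, -0.058, 0.015], 'grasp_force': 0.0, 'finger_gap': 0.086}
scene vise [([0.506, 0.219, 0.001], 0.84), ([0.552, 0.41, 0.0], 0.75), ([0.343, 0.232, 0.002], 0.56)]
scene fence [([0.682, -0.016, -0.002], 0.97)]
scene stop_bracket [([0.622, -0.358, 0.012], 0.88), ([0.506, 0.218, 0.0], 0.35)]
scene anvil [([0.61, 0.068, -0.001], 0.7)]
scene clamp [([0.527, -0.151, -0.002], 0.82)]
scene jar [([0.661, 0.282, 0.001], 0.97), ([0.525, -0.15, -0.002], 0.41)]
scene offcut [([0.646, 0.182, 0.001], 0.91)]
scene coupling [([0.483, -0.234, 0.003], 0.78)]
scene oilcan [([0.483, -0.401, -0.002], 0.96)]
scene wrench [([0.401, -0.242, 0.001], 0.98)]
scene screwdriver [([0.795, -0.203, 0.001], 0.8)]
scene hammer [([0.804, 0.12, -0.001], 0.9)]
visec [([0.551, 0.407, 0.012], 0.87), 
[... 274 characters left out ...]
 -0.004], 0.74), ([0.62, -0.359, 0.014], 0.56)]
side anvil [([0.61, 0.071, -0.0], 0.56), ([0.662, 0.284, -0.002], 0.42)]
side clamp [([0.525, -0.153, -0.0], 0.69)]
side jar [([0.663, 0.286, -0.0], 0.81)]
side offcut [([0.644, 0.175, 0.003], 0.74)]
side coupling [([0.485, -0.234, -0.001], 0.82), ([0.506, 0.222, -0.002], 0.3)]
side oilcan [([0.482, -0.396, -0.003], 0.93)]
side wrench [([0.4, -0.243, 0.0], 0.7), ([0.481, -0.233, 0.001], 0.54)]
side screwdriver [([0.794, -0.2, -0.003], 0.88), ([0.525, -0.152, -0.002], 0.58), ([0.646, 0.175, 0.001], 0.41)]
side hammer [([0.802, 0.118, 0.002], 0.75)]
visec [([0.346, 0.226, 0.011], 0.94), ([0.548, 0.411, 0.014], 0.69), ([0.51, 0.225, 0.011], 0.61)]
```

View pics/scene1.png

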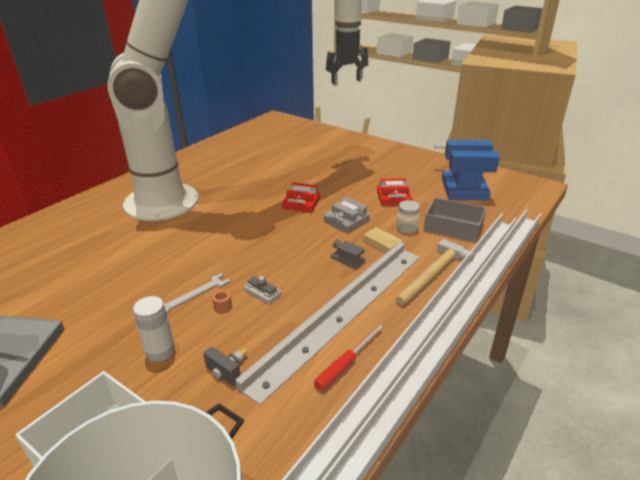

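View pics/side1.png

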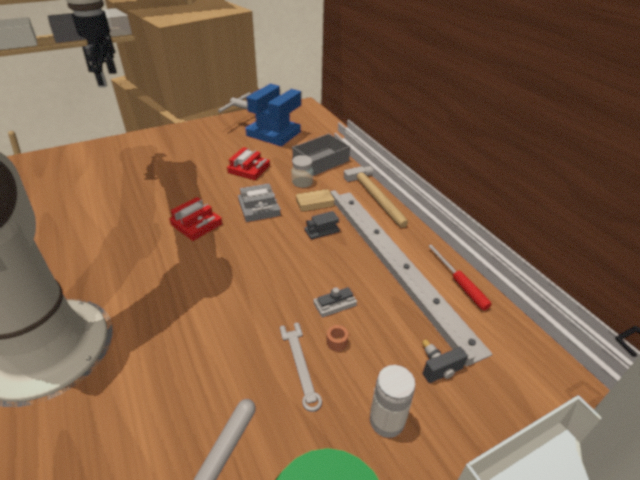

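The grey vise is at about px (347,213) in the scene view and (260,203) in the side view. The reds are look-alikes. The anvil is the left obstacle and the clamp the right one. I'll move above the vise for a near view.

```bash
python3 -m inch '[[-0.038,-0.025,-0.008,0,0,0],[-0.038,-0.025,-0.008,0,0,0],[-0.038,-0.025,-0.008,0,0,0],[-0.038,-0.025,-0.008,0,0,0],[-0.038,-0.025,-0.008,0,0,0],[-0.038,-0.025,-0.008,0,0,0],[-0.038,-0.025,-0.008,0,0,0],[-0.038,-0.025,-0.008,0,0,0],[-0.038,-0.025,-0.008,0,0,0],[-0.038,-0.025,-0.008,0,0,0],[0,0,0,0,0,-8],[0,0,0,0,0,-8],[0,0,0,0,0,-7],[0,0,0,0,0,0]]' -1
cat >> h.py <<'E'
from scipy.spatial.transform import Rotation as R
def T_tool(s):
    T=np.eye(4); q=s['tool_rot']; T[:3,:3]=R.from_quat([q[1],q[2],q[3],q[0]]).as_matrix(); T[:3,3]=s['tool_pos']; return T
def campose(s,d): return d['pose'] if 'pose' in d else T_tool(s)@d['mount']
def topl(px,d,P,z):
    K=np.array(d['camera_matrix']); px=np.atleast_2d(px).astype(float)
    r=np.c_[px,np.ones(len(px))]@np.linalg.inv(K).T; r=r*[1,-1,-1]; r=r@P[:3,:3].T; o=P[:3,3]
    return o+r*((z-o[2])/r[:,2])[:,None]
E
python3 - <<'E'
from h import *
s,d=snap('wrist','w1.png'); print(np.round(d['mount'],3).tolist(), [k for k in d]); P=campose(s,d); print(np.round(P,3).tolist())
for n in ['vise','vise_center','anvil']: print(n,[(np.round(r['xyz'],3).tolist(),round(r['confidence'],2)) for r in manip.pinpoint('wrist',n)])
for c in ['scene','side']:
    _,d=snap(c,c+'2.png'); P=d['pose']; m=manip.outline_of(c,'fence')[0]['pixels'].astype(np.uint8)
    cn=max(cv2.findContours(m,0,2)[0],key=cv2.contourArea); r=cv2.approxPolyDP(cn,6,True)[:,0]
    print(c,r.tolist(), np.round(topl(r,d,P,0.024)[:,:2],3).tolist(), np.round(topl(r,d,P,0.0)[:,:2],3).tolist())
E
```

```text
time: 3.15
tool_pos: [0.5066, 0.2185, 0.2794]
tool_rot: [0.0, 0.002, 1.0, 0.0]
contact_force: [-0.6, -0.1, 0.5]
finger_gap: 0.0856
grasp_force: 0.0
[[0.0, 0.961, 0.276, 0.07], [1.0, -0.0, 0.0, 0.0], [0.0, 0.276, -0.961, -0.174], [0.0, 0.0, 0.0, 1.0]] ['color', 'camera_matrix', 'mount']
[[0.003, -0.961, -0.276, 0.436], [1.0, 0.003, 0.001, 0.219], [-0.0, -0.276, 0.961, 0.453], [0.0, 0.0, 0.0, 1.0]]
vise [([0.551, 0.411, 0.001], 0.88), ([0.509, 0.224, 0.002], 0.82), ([0.348, 0.227, 0.002], 0.74)]
vise_center [([0.553, 0.409, 0.005], 0.94), ([0.507, 0.221, 0.011], 0.7), ([0.345, 0.226, 0.012], 0.6)]
anvil [([0.613, 0.068, -0.001], 0.63)]
scene [[419, 257], [399, 243], [243, 374], [244, 348], [227, 356], [209, 346], [206, 366], [261, 402]] [[0.763, 0.148], [0.695, 0.174], [0.668, -0.361], [0.625, -0.313], [0.613, -0.346], [0.567, -0.348], [0.599, -0.386], [0.735, -0.389]] [[0.749, 0.18], [0.679, 0.207], [0.651, -0.347], [0.607, -0.297], [0.595, -0.331], [0.547, -0.333], [0.58, -0.373], [0.721, -0.376]]Traceback (most recent call last):
  File "<stdin>", line 5, in <module>
IndexError: list index out of range
```

View pics/w1.png

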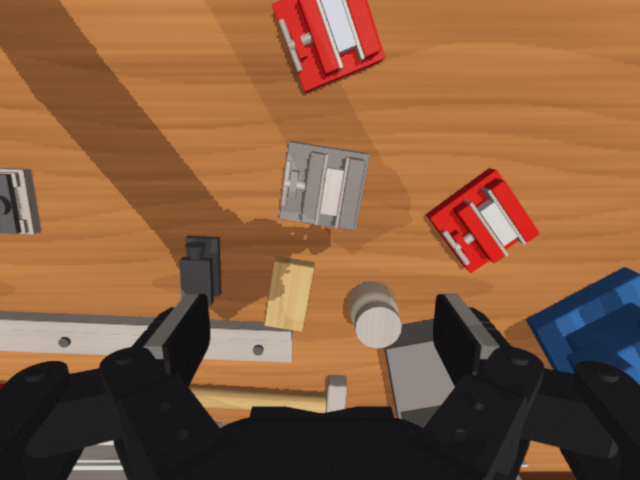

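```bash
python3 - <<'E'
from h import *
s,d=snap('wrist','w2.png'); im=cv2.imread('pics/w2.png'); P=campose(s,d)
cv2.imwrite('pics/c2.png',cv2.resize(im[130:240,265:385],None,fx=5,fy=5,interpolation=cv2.INTER_CUBIC))
for r in manip.outline_of('wrist','vise'):
    m=r['pixels'].astype(np.uint8); cn=max(cv2.findContours(m,0,2)[0],key=cv2.contourArea)
    for z in (0.,0.022):
        w=topl(cn[:,0],d,P,z)[:,:2].astype(np.float32); print(r['confidence'],z,cv2.minAreaRect(w))
m=manip.outline_of('wrist','fence'); print(len(m))
if m:
    m=m[0]['pixels']; c=np.arange(5,150,5); 
    e=np.array([(x,np.where(m[:,x])[0].min()) for x in c if m[:,x].any()]); w=topl(e,d,P,0.024); print(np.polyfit(w[:,1],w[:,0],1),np.round(w[::6],3))
E
```

```text
0.82 0.0 ((0.5567047595977783, 0.4189211428165436), (0.11189310997724533, 0.10019876807928085), 38.51753234863281)
0.82 0.022 ((0.5508568286895752, 0.4092305600643158), (0.10646335035562515, 0.09533672779798508), 38.51744079589844)
0.71 0.0 ((0.34113526344299316, 0.22853556275367737), (0.0963776707649231, 0.09677210450172424), 21.166563034057617)
0.71 0.022 ((0.3457479774951935, 0.22808349132537842), (0.09170091152191162, 0.09207622706890106), 21.166536331176758)
0.62 0.0 ((0.5098991990089417, 0.22109360992908478), (0.09630478918552399, 0.09535597264766693), 81.21675872802734)
0.62 0.022 ((0.5063225030899048, 0.22100266814231873), (0.09163157641887665, 0.09072882682085037), 81.2167739868164)
1
[0.04882916 0.67047559] [[ 0.66  -0.179  0.024]
 [ 0.663 -0.142  0.024]
 [ 0.666 -0.104  0.024]
 [ 0.668 -0.067  0.024]
 [ 0.669 -0.029  0.024]]
```

View pics/c2.png

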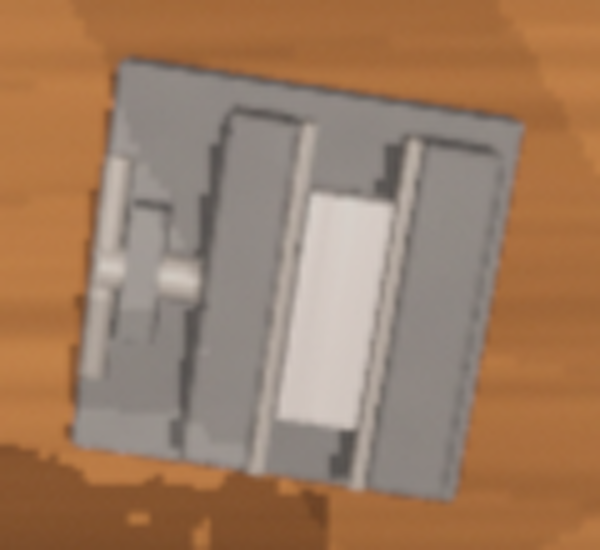

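The wrist crop shows jaw ends spaced about 73 mm along world x. The fixed jaw is the right block (crop x 360–500) and the screw is on the left (crop 90–200). I'll grip the fixed jaw by its ends and work out the target now.

```bash
python3 - <<'E'
from h import *
s=manip.sense(); print(np.round(s['joints'],3),s['time'])
s,d=snap('wrist','w3.png'); P=campose(s,d)
f=lambda pts,z: print(z,np.round(topl(np.array(pts)/5.+[265,130],d,P,z)[:,:2],4).tolist())
f([[412,140],[500,152],[462,492],[365,485]],0.046)   # fixed jaw top corners (approx)
f([[120,60],[522,122],[455,498],[75,443]],0.022)
E
```

```text
[-0.19   0.239 -0.316  1.706  0.079  1.209  1.042] 3.7
0.046 [[0.4715, 0.2468], [0.474, 0.2655], [0.549, 0.2592], [0.5473, 0.2375]]
0.022 [[0.4559, 0.1832], [0.4697, 0.273], [0.5571, 0.26], [0.5435, 0.1704]]
```

```bash
python3 -m inch '[[-0.004,0.033,0,0,0,0],[0,0,0,0,0,9.9],[0,0,0,0,0,9.9],[0,0,0,0,0,9.9],[0,0,0,0,0,9.9],[0,0,0,0,0,9.9],[0,0,0,0,0,9.9],[0,0,0,0,0,9.9],[0,0,0,0,0,9.9],[0,0,0,0,0,9.9],[0,0,0,0,0,9.7],[0,0,0.045,0,0,0],[0,0,0.045,0,0,0],[0,0,0.045,0,0,0],[0,0,0.045,0,0,0],[0,0,0.02,0,0,0],[0,0,0,0,0,0]]' -1
python3 - <<'E'
from h import *
s,d=snap('wrist','w4.png'); print(np.round(s['joints'],3)); _,e=snap('scene','s4.png')
m=np.array([(0.4727,0.2562,.046),(0.548,0.2484,.046)])
T=T_tool(s); K=np.array(d['camera_matrix'])
im=cv2.imread('pics/w4.png'); c=cv2.imread('pics/s4.png')[150:260,290:430]
c=cv2.resize(c,(611,480),interpolation=cv2.INTER_CUBIC); cv2.imwrite('pics/m4.png',cv2.resize(np.hstack([im,c]),(800,307)))
E
```

```text
time: 5.88
tool_pos: [0.5092, 0.2508, 0.0775]
tool_rot: [-0.0, 0.76, 0.65, -0.002]
contact_force: [-0.0, -0.5, 1.3]
finger_gap: 0.0855
grasp_force: 0.0
[-0.435  0.476 -0.088  1.865  0.055  0.807 -0.708]
```

View pics/m4.png

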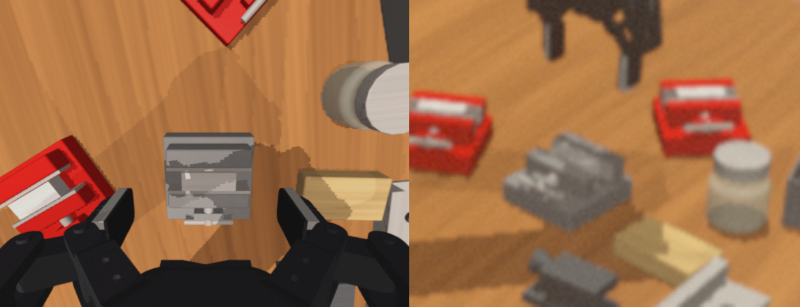

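```bash
python3 - <<'E'
from h import *
s,d=snap('wrist','w5.png'); P=campose(s,d); T=T_tool(s)
print('K',np.round(d['camera_matrix'],1).tolist())
for r in manip.outline_of('wrist','vise'):
    m=r['pixels'].astype(np.uint8); cn=max(cv2.findContours(m,0,2)[0],key=cv2.contourArea)[:,0]
    x,y,w,h=cv2.boundingRect(cn); 
    if not 200<x+w/2<450: continue
    print(r['confidence'],(x,y,w,h))
    for row in range(y+10,y+h-5,12):
        c=np.where(m[row])[0]; a=topl([[c.min(),row],[c.max(),row]],d,P,0.022 if 1 else 0)
        t=(np.c_[a,[1,1]]@np.linalg.inv(T).T)[:,:2]; print(row,c.min(),c.max(),np.round(t,4).tolist())
E
```

```text
K [[378.2, 0.0, 321.2], [0.0, 378.2, 232.2], [0.0, 0.0, 1.0]]
0.93 (252, 208, 141, 145)
218 252 392 [[0.013, -0.044], [0.013, 0.0445]]
230 253 392 [[0.0052, -0.0437], [0.0052, 0.0449]]
242 254 391 [[-0.0028, -0.0435], [-0.0029, 0.0446]]
254 254 391 [[-0.011, -0.0439], [-0.011, 0.045]]
266 255 389 [[-0.0193, -0.0437], [-0.0193, 0.0442]]
278 255 389 [[-0.0278, -0.0441], [-0.0278, 0.0446]]
290 256 389 [[-0.0365, -0.0438], [-0.0365, 0.045]]
302 257 388 [[-0.0453, -0.0436], [-0.0453, 0.0448]]
314 257 387 [[-0.0542, -0.044], [-0.0543, 0.0445]]
326 258 387 [[-0.0634, -0.0437], [-0.0634, 0.045]]
338 259 386 [[-0.0727, -0.0435], [-0.0727, 0.0447]]
0.6 (274, 0, 143, 77)
10 281 408 [[0.13, -0.0222], [0.13, 0.0471]]
22 296 398 [[0.1241, -0.0142], [0.1241, 0.042]]
34 307 388 [[0.1181, -0.0082], [0.1182, 0.0368]]
46 317 377 [[0.1121, -0.0026], [0.1121, 0.0309]]
58 329 367 [[0.1059, 0.0041], [0.1059, 0.0255]]
70 342 356 [[0.0996, 0.0115], [0.0996, 0.0195]]
```

```bash
python3 - <<'E'
import cv2
im=cv2.imread('pics/w5.png')[195:365,240:410]; cv2.imwrite('pics/c5.png',cv2.resize(im,None,fx=3.5,fy=3.5,interpolation=cv2.INTER_CUBIC))
E
```

```text
(no output)
```

View pics/c5.png

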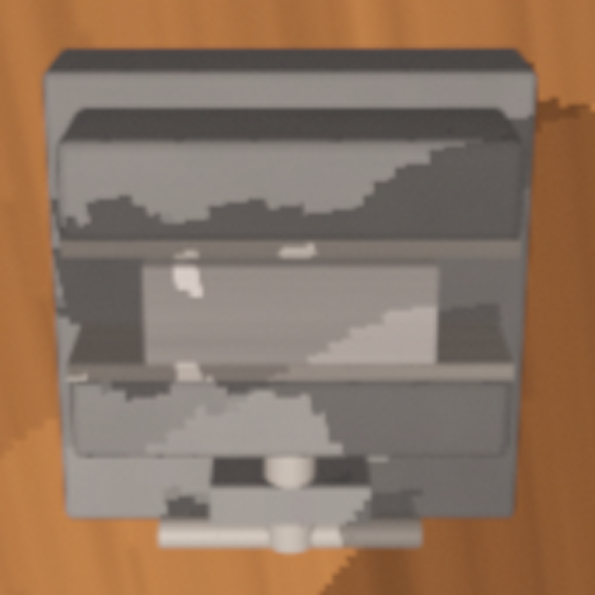

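```bash
python3 -m inch '[[0,0.0005,0.012,0,0,0],[0,0,0.012,0,0,0],[0,0,0.012,0,0,0],[0,0,0.008,0,0,0],[0,0,0,0,0,0]]' -1; python3 -m inch '[[0,0,0.004,0,0,0],[0,0,0,0,0,0]]'
```

```text
time: 6.7
tool_pos: [0.5104, 0.2511, 0.0342]
tool_rot: [-0.0, 0.76, 0.65, -0.001]
contact_force: [-0.3, -0.4, 0.8]
finger_gap: 0.0853
grasp_force: 0.0
time: 6.95
tool_pos: [0.5112, 0.2515, 0.0313]
tool_rot: [-0.0, 0.76, 0.65, -0.0]
contact_force: [-0.8, 0.2, -0.9]
finger_gap: 0.0857
grasp_force: 0.0
```

```bash
python3 -m inch '[[0,0,0.004,0,0,0],[0,0,0,0,0,0]]';  python3 -m inch '[[0,0,0,0,0,0],[0,0,0,0,0,0],[0,0,0,0,0,0],[0,0,0,0,0,0],[0,0,0,0,0,0],[0,0,0,0,0,0]]' 0.6
```

```text
time: 7.2
tool_pos: [0.511, 0.2513, 0.0271]
tool_rot: [-0.0, 0.76, 0.65, -0.0]
contact_force: [0.6, -0.0, -0.1]
finger_gap: 0.0855
grasp_force: 0.0
time: 7.95
tool_pos: [0.5111, 0.2515, 0.0273]
tool_rot: [-0.0, 0.76, 0.65, -0.0]
contact_force: [-0.5, -0.3, -0.1]
finger_gap: 0.0172
grasp_force: 0.0
```

```bash
python3 - <<'E'
from h import *
s,d=snap('side','s6.png'); c=cv2.imread('pics/s6.png')[140:240,200:340]
cv2.imwrite('pics/c6.png',cv2.resize(c,None,fx=5,fy=5,interpolation=cv2.INTER_CUBIC)); s=manip.sense();print(s['contact_force'],s['torque'],s['tool_pos'])
E
```

```text
[-0.96567643  0.43284151  0.29648783] [-0.00359568  0.01380874 -0.02160071] [0.51114343 0.25144682 0.02729331]
```

View pics/c6.png

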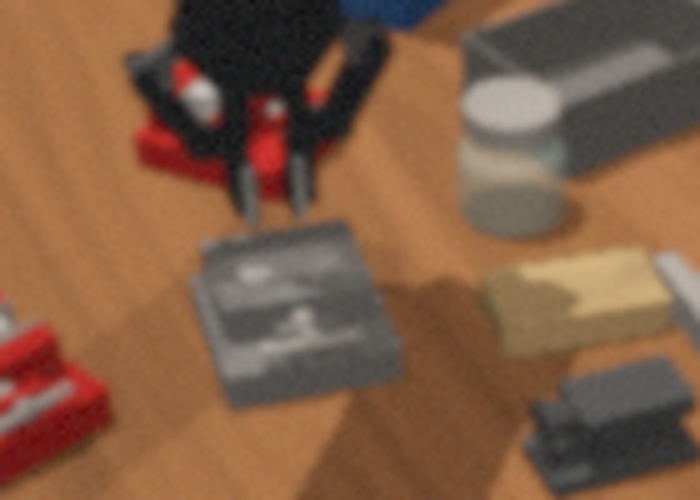

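Picture c6: the fingers shut without catching anything. They stand behind the vise's far edge (crop 250–300, 210), so I'll re-measure.

```bash
python3 - <<'E'
from h import *
for c in ['scene','side','wrist']:
    s,d=snap(c,c+'7.png')
    print(c,[(np.round(r['xyz'],3).tolist(),round(r['confidence'],2)) for r in manip.pinpoint(c,'vise')])
P=campose(s,d);T=T_tool(s)
for r in manip.outline_of('wrist','vise'):
    m=r['pixels'].astype(np.uint8); cn=max(cv2.findContours(m,0,2)[0],key=cv2.contourArea)[:,0]; b=cv2.boundingRect(cn); print(b)
    a=topl([[b[0],b[1]+b[3]],[b[0]+b[2],b[1]+b[3]],[b[0]+b[2],b[1]]],d,P,0.022); print(np.round((np.c_[a,[1,1,1]]@np.linalg.inv(T).T)[:,:2],4).tolist())
a=cv2.imread('pics/wrist7.png'); b=cv2.resize(cv2.imread('pics/scene7.png')[160:250,290:410],(640,480),interpolation=cv2.INTER_CUBIC); cv2.imwrite('pics/m7.png',cv2.resize(np.hstack([a,b]),(800,300)))
E
```

```text
scene [([0.553, 0.409, -0.001], 0.86), ([0.345, 0.231, -0.001], 0.83), ([0.505, 0.219, 0.003], 0.59), ([0.527, -0.148, -0.003], 0.16)]
side [([0.503, 0.224, -0.004], 0.83), ([0.348, 0.225, 0.001], 0.68), ([0.551, 0.412, -0.0], 0.52)]
wrist [([0.341, 0.228, 0.002], 0.88), ([0.51, 0.224, -0.003], 0.81)]
(0, 235, 154, 199)
[[-0.1037, -0.1877], [-0.1036, -0.0978], [0.0174, -0.083]]
(234, 229, 179, 182)
[[-0.0874, -0.0501], [-0.0874, 0.0522], [0.0206, 0.0449]]
(297, 0, 116, 62)
[[0.0963, -0.0108], [0.0963, 0.0398], [0.1202, 0.0382]]
(540, 91, 100, 138)
[[0.0206, 0.1074], [0.0206, 0.1566], [0.0844, 0.1417]]
```

View pics/m7.png

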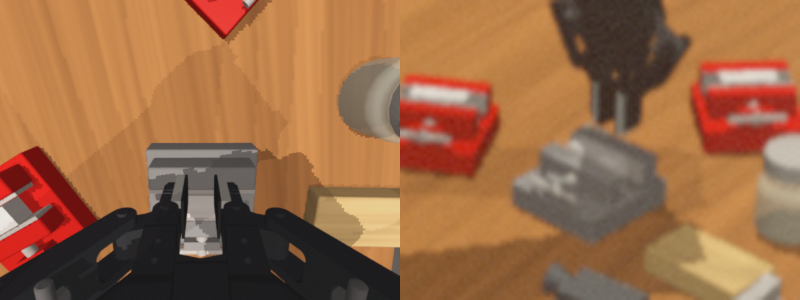

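```bash
python3 - <<'E'
from h import *
D={}
for c in ['scene','side']: _,D[c]=snap(c,c+'8.png')
def ray(c,p):
    d=D[c];P=d['pose'];return P[:3,3],topl([p],d,P,0.)[0]
def tri(a,b):
    (o1,e1),(o2,e2)=ray('scene',a),ray('side',b)
    u=e1-o1;v=e2-o2;u/=np.linalg.norm(u);v/=np.linalg.norm(v)
    t=np.linalg.lstsq(np.c_[u,-v],o2-o1,rcond=None)[0];p,q=o1+u*t[0],o2+v*t[1];return np.round((p+q)/2,3),np.round(np.linalg.norm(p-q),4)
# mean of the two tips
print(tri((354.5,197.8),(255,183.4)))
def proj(c,X):
    d=D[c];p=np.linalg.inv(d['pose'])@np.r_[X,1];q=np.array(d['camera_matrix'])@[p[0],-p[1],-p[2]];return np.round(q[:2]/q[2],1)
for z in (.027,.046,.06): print(z,proj('scene',[.511,.2515,z]),proj('side',[.511,.2515,z]))
for c,b in (('scene',(300,160,80,80)),('side',(215,150,80,80))):
    x,y,w,h=b; im=cv2.imread(f'pics/{c}8.png')[y:y+h,x:x+w]; cv2.imwrite(f'pics/z_{c}.png',cv2.resize(im,(390,390),interpolation=cv2.INTER_CUBIC))
cv2.imwrite('pics/z8.png',np.hstack([cv2.imread('pics/z_scene.png'),cv2.imread('pics/z_side.png')]))
s,d=snap('wrist','w8.png'); m=[r['pixels'] for r in manip.outline_of('wrist','vise') if r['pixels'][:,250:380].sum()>5000]
for row in (240,250,260,270): 
    c=np.where(m[0][row])[0]; print(row,c.min(),c.max())
print(manip.sense()['finger_gap'])
E
```

```text
(array([0.512, 0.253, 0.057]), np.float64(0.0036))
0.027 [353.4 208.1] [255.5 192.8]
0.046 [353.6 202.1] [254.9 186.7]
0.06 [353.7 197.6] [254.5 182.1]Traceback (most recent call last):
  File "<stdin>", line 20, in <module>
IndexError: list index out of range
```

View pics/z8.png

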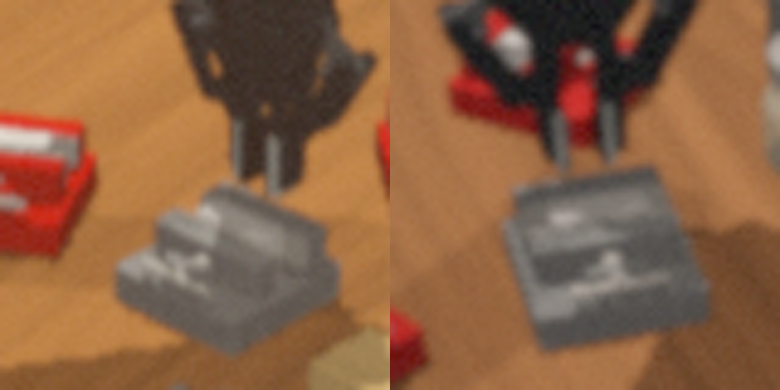

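Triangulation puts the finger tips at z≈0.057, about 30 mm above the reported TCP and clear over the jaw. I'll reopen and go down in small steps by feel.

```bash
python3 -m inch '[[0,0,0,0,0,0],[0,0,0,0,0,0],[0,0,0,0,0,0],[0,0,0,0,0,0],[0,0,0,0,0,0],[0,0,0,0,0,0]]' -1;  python3 -m inch '[[0,0,0.005,0,0,0],[0,0,0.005,0,0,0],[0,0,0.004,0,0,0],[0,0,0,0,0,0]]'; python3 -m inch '[[0,0,0.004,0,0,0],[0,0,0.004,0,0,0],[0,0,0,0,0,0]]'
python3 - <<'E'
from h import *
for c,b in (('scene',(300,150,90,90)),('side',(210,140,90,90))):
    snap(c,c+'9.png'); x,y,w,h=b; cv2.imwrite(f'pics/z_{c}.png',cv2.resize(cv2.imread(f'pics/{c}9.png')[y:y+h,x:x+w],(390,390),interpolation=cv2.INTER_CUBIC))
cv2.imwrite('pics/z9.png',np.hstack([cv2.imread('pics/z_scene.png'),cv2.imread('pics/z_side.png')]))
E
```

```text
time: 9.3
tool_pos: [0.5112, 0.2515, 0.0273]
tool_rot: [-0.0, 0.76, 0.65, 0.0]
contact_force: [0.0, -0.1, -0.1]
finger_gap: 0.0854
grasp_force: 0.0
time: 9.8
tool_pos: [0.5107, 0.2512, 0.0127]
tool_rot: [-0.0, 0.76, 0.65, -0.001]
contact_force: [0.3, -0.5, 0.0]
finger_gap: 0.0852
grasp_force: 0.0
time: 10.18
tool_pos: [0.5108, 0.2513, 0.0049]
tool_rot: [-0.0, 0.76, 0.65, -0.0]
contact_force: [0.4, 0.0, 0.2]
finger_gap: 0.0854
grasp_force: 0.0
```

View pics/z9.png

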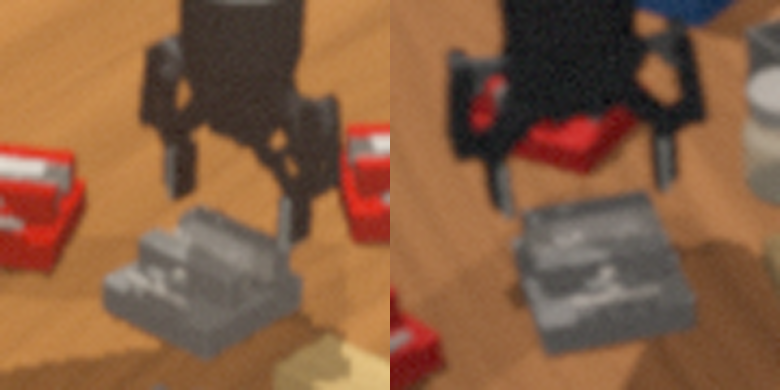

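Picture z9: the open fingers straddle the fixed jaw, with tips at about (180,195) and (295,238) in the scene crop and (502,213) and (665,190) in the side crop. They are still above or level with the jaw top. Triangulating the tips.

```bash
cat >> h.py <<'E'
def tri(D,a,b):
    R_=[]
    for c,p in (('scene',a),('side',b)):
        P=D[c]['pose']; o=P[:3,3]; v=topl([p],D[c],P,0.)[0]-o; R_.append((o,v/np.linalg.norm(v)))
    (o1,u),(o2,v)=R_; t=np.linalg.lstsq(np.c_[u,-v],o2-o1,rcond=None)[0];p,q=o1+u*t[0],o2+v*t[1];return np.round((p+q)/2,3),np.round(np.linalg.norm(p-q),4)
E
python3 - <<'E'
from h import *
D={c:manip.snapshot(c) for c in ('scene','side')}
print(tri(D,(341.5,195),(235.9,189.2)),tri(D,(368,205),(273.5,183.9)))
E
python3 -m inch '[[0,0,0.004,0,0,0],[0,0,0,0,0,0]]'; python3 -m inch '[[0,0,0.004,0,0,0],[0,0,0,0,0,0]]'
```

```text
(array([0.463, 0.262, 0.047]), np.float64(0.0024)) (array([0.559, 0.245, 0.05 ]), np.float64(0.0096))
time: 10.62
tool_pos: [0.5109, 0.2513, 0.001]
tool_rot: [-0.0, 0.76, 0.65, -0.0]
contact_force: [0.2, -0.7, -0.5]
finger_gap: 0.0857
grasp_force: 0.0
time: 10.88
tool_pos: [0.5108, 0.2513, -0.0031]
tool_rot: [-0.0, 0.76, 0.65, -0.0]
contact_force: [0.2, -0.3, -0.5]
finger_gap: 0.0854
grasp_force: 0.0
```

```bash
for i in 1 2; do python3 -m inch '[[0,0,0.003,0,0,0],[0,0,0,0,0,0]]'|grep -E 'pos|force'; done; python3 -m inch '[[0,0,0.003,0,0,0],[0,0,0,0,0,0]]'; python3 -m inch '[[0,0,0,0,0,0],[0,0,0,0,0,0],[0,0,0,0,0,0],[0,0,0,0,0,0]]' 0.6
```

```text
tool_pos: [0.5109, 0.2514, -0.006]
contact_force: [-0.0, 0.4, -0.3]
grasp_force: 0.0
tool_pos: [0.511, 0.2514, -0.009]
contact_force: [0.1, -0.9, 0.7]
grasp_force: 0.0
time: 11.62
tool_pos: [0.5109, 0.2513, -0.012]
tool_rot: [-0.0, 0.76, 0.65, -0.0]
contact_force: [0.2, 0.1, 1.0]
finger_gap: 0.0853
grasp_force: 0.0
time: 12.12
tool_pos: [0.5114, 0.2515, -0.0113]
tool_rot: [0.0, 0.76, 0.65, 0.0]
contact_force: [-1.7, -1.3, 5.4]
finger_gap: 0.0762
grasp_force: 72.9
```

```bash
python3 -m inch '[[0,0,0,0,0,-2],[0,0,0,0,0,-2],[0,0,0,0,0,-2],[-0.004,0,0,0,0,0],[-0.006,0,0,0,0,0],[-0.008,0,0,0,0,0],[-0.008,0,0,0,0,0],[-0.004,0,0,0,0,0],[0,0,0,0,0,0]]'
python3 - <<'E'
from h import *
s,d=snap('wrist','w10.png'); P=campose(s,d); T=T_tool(s); f=R.from_matrix(T[:3,:3]).as_euler('xyz',degrees=True); print('tool y ang',np.degrees(np.arctan2(T[1,1],T[0,1])))
for c in ['scene','side']:
    manip.snapshot(c); print([np.round(r['xyz'],3).tolist() for r in manip.pinpoint(c,'vise')],[np.round(r['xyz'],3).tolist() for r in manip.pinpoint(c,'fence')][:1],[np.round(r['xyz'],3).tolist() for r in manip.pinpoint(c,'anvil')][:1])
E
```

```text
time: 13.25
tool_pos: [0.5102, 0.2204, -0.0113]
tool_rot: [0.0, 0.725, 0.688, 0.0]
contact_force: [0.4, 1.9, 6.7]
finger_gap: 0.0766
grasp_force: 73.1
tool y ang -3.0020414994259434
[[0.55, 0.407, -0.001], [0.346, 0.229, 0.001], [0.506, 0.187, 0.004]] [[0.685, -0.017, 0.0]] [[0.607, 0.066, -0.001]]
[[0.344, 0.224, 0.001], [0.509, 0.19, -0.002], [0.548, 0.409, -0.002], [0.621, -0.358, 0.016]] [[0.682, -0.013, 0.002]] [[0.612, 0.07, -0.002]]
```

```bash
python3 -m inch '[[-0.006,0,0,0,0,0],[-0.012,0,0,0,0,0],[-0.012,0,0,0,0,0],[-0.012,0,0,0,0,0],[-0.012,0,0,0,0,0],[-0.012,0,0,0,0,0],[-0.012,0,0,0,0,0],[-0.012,0,0,0,0,0],[-0.006,0,0,0,0,0],[0,0,0,0,0,0]]'
python3 -m inch '[[-0.006,0,0,0,0,0],[-0.012,0,0,0,0,0],[-0.012,0,0,0,0,0],[-0.012,0,0,0,0,0],[-0.012,0,0,0,0,0],[-0.012,0,0,0,0,0],[-0.012,0,0,0,0,0],[-0.012,0,0,0,0,0],[-0.012,0,0,0,0,0],[-0.012,0,0,0,0,0],[-0.006,0,0,0,0,0],[0,0,0,0,0,0]]'
cat > m.py <<'E'
from h import *
s,d=snap('wrist','wx.png'); P=campose(s,d)
o=manip.outline_of('wrist','fence')
if o:
    m=o[0]['pixels'].astype(np.uint8); cn=max(cv2.findContours(m,0,2)[0],key=cv2.contourArea)
    for z in (0,.024): print('fence',z,[np.round(v,4) for v in cv2.minAreaRect(topl(cn[:,0],d,P,z)[:,:2].astype(np.float32))])
for c in ['scene','side']:
    manip.snapshot(c)
    for n in ('vise','fence','clamp','anvil'): print(c,n,[np.round(r['xyz'],3).tolist() for r in manip.pinpoint(c,n)])
E
python3 m.py
```

```text
time: 14.95
tool_pos: [0.5051, 0.1239, -0.0113]
tool_rot: [0.001, 0.725, 0.688, -0.0]
contact_force: [-0.0, 1.5, 7.1]
finger_gap: 0.0764
grasp_force: 73.2
time: 16.45
tool_pos: [0.4986, 0.0044, -0.0113]
tool_rot: [0.0, 0.725, 0.688, -0.0]
contact_force: [1.1, 2.0, 7.5]
finger_gap: 0.0766
grasp_force: 73.2
fence 0 [array([0.6048, 0.0692]), array([0.0472, 0.0678]), np.float64(87.0065)]
fence 0.024 [array([0.5897, 0.0701]), array([0.0403, 0.0578]), np.float64(87.0066)]
scene vise [[0.548, 0.409, 0.001], [0.343, 0.231, 0.001], [0.494, -0.029, -0.001]]
scene fence [[0.483, -0.234, 0.002], [0.684, -0.017, 0.002]]
scene clamp [[0.496, -0.029, 0.0], [0.528, -0.151, -0.005]]
scene anvil []
side vise [[0.549, 0.41, 0.002], [0.341, 0.225, -0.0], [0.496, -0.027, 0.002]]
side fence [[0.682, -0.014, -0.0]]
side clamp [[0.525, -0.149, -0.002], [0.481, -0.4, -0.002]]
side anvil [[0.61, 0.071, -0.001], [0.646, 0.174, 0.003]]
```

```bash
python3 -m inch '[[0,0.006,0,0,0,0],[0,0.012,0,0,0,0],[0,0.012,0,0,0,0],[0,0.012,0,0,0,0],[0,0.012,0,0,0,0],[0,0.012,0,0,0,0],[0,0.012,0,0,0,0],[0,0.012,0,0,0,0],[0,0.012,0,0,0,0],[0,0.012,0,0,0,0],[0,0.008,0,0,0,0],[0,0.003,0,0,0,0],[0,0,0,0,0,0]]'
python3 m.py
```

```text
time: 18.68
tool_pos: [0.6218, -0.0034, -0.0112]
tool_rot: [-0.0, 0.726, 0.688, -0.002]
contact_force: [-5.2, -0.6, 11.7]
finger_gap: 0.0764
grasp_force: 73.8
fence 0 [array([0.7158, 0.0272]), array([0.1602, 0.0617]), np.float64(87.1175)]
fence 0.024 [array([0.7025, 0.0331]), array([0.1366, 0.0526]), np.float64(87.1175)]
scene vise [[0.345, 0.23, -0.001], [0.553, 0.409, 0.002], [0.622, -0.036, -0.001]]
scene fence [[0.684, -0.017, -0.001]]
scene clamp [[0.528, -0.15, -0.0]]
scene anvil [[0.609, 0.068, -0.002]]
side vise [[0.55, 0.413, -0.004], [0.345, 0.225, 0.001], [0.62, -0.037, -0.001], [0.657, 0.284, -0.003]]
side fence [[0.682, -0.016, 0.002], [0.804, 0.123, 0.002]]
side clamp [[0.479, -0.398, -0.007], [0.526, -0.149, -0.001]]
side anvil [[0.608, 0.069, 0.001]]
```

```bash
python3 -m inch '[[0,0.002,-0.0005,0,0,0],[0,0.002,0,0,0,0],[0,0.002,0,0,0,0],[0,0,0,0,0,0]]'; python3 -m inch '[[0,0.002,0,0,0,0],[0,0.001,0,0,0,0],[0,0,0,0,0,0]]'
```

```text
time: 19.77
tool_pos: [0.6271, -0.0037, -0.0112]
tool_rot: [-0.0, 0.726, 0.688, -0.002]
contact_force: [-5.4, 0.2, 10.5]
finger_gap: 0.0764
grasp_force: 73.6
time: 20.15
tool_pos: [0.6299, -0.0038, -0.0111]
tool_rot: [-0.001, 0.726, 0.688, -0.002]
contact_force: [-6.3, -0.3, 10.3]
finger_gap: 0.0764
grasp_force: 73.5
```

```bash
for i in 1 2; do python3 -m inch '[[0,0.001,0,0,0,0],[0,0.001,0,0,0,0],[0,0.001,0,0,0,0],[0,0,0,0,0,0]]'|grep -E 'pos|contact|rot'; done;  python3 -m inch '[[0,0.001,0,0,0,0],[0,0,0,0,0,0]]'|grep -E 'pos|contact'
```

```text
tool_pos: [0.6329, -0.004, -0.0111]
tool_rot: [-0.001, 0.726, 0.688, -0.002]
contact_force: [-6.3, -0.3, 10.9]
tool_pos: [0.6359, -0.0041, -0.0112]
tool_rot: [-0.001, 0.726, 0.688, -0.002]
contact_force: [-5.7, 0.3, 10.6]
tool_pos: [0.6369, -0.0042, -0.0112]
contact_force: [-7.2, -0.0, 10.9]
```

```bash
for i in 1 2 3; do python3 -m inch '[[0,0.001,0,0,0,0],[0,0,0,0,0,0]]'|grep -E 'pos|contact'; done
```

```text
tool_pos: [0.6379, -0.0043, -0.0112]
contact_force: [-6.1, 0.4, 11.6]
tool_pos: [0.6381, -0.0043, -0.0111]
contact_force: [-8.6, -0.4, 13.4]
tool_pos: [0.6381, -0.0042, -0.0111]
contact_force: [-11.9, 1.0, 15.7]
```

Flush contact is felt. Now sliding along the rail.

```bash
python3 -m inch '[[0,0,0,0,0,0],[0,0,0,0,0,0],[-0.003,0,0,0,0,0],[-0.006,0,0,0,0,0],[-0.008,0,0,0,0,0],[-0.008,0,0,0,0,0],[-0.008,0,0,0,0,0],[-0.008,0,0,0,0,0],[-0.006,0,0,0,0,0],[-0.003,0,0,0,0,0],[0,0,0,0,0,0]]'; python3 m.py | grep -E 'vise|fence'
```

```text
time: 23.52
tool_pos: [0.6357, -0.0461, -0.011]
tool_rot: [-0.004, 0.724, 0.69, -0.001]
contact_force: [-11.7, 12.9, 16.9]
finger_gap: 0.0762
grasp_force: 74.2
fence 0 [array([ 0.7134, -0.0135]), array([0.1587, 0.0618]), np.float64(87.2126)]
fence 0.024 [array([ 0.7027, -0.008 ]), array([0.1354, 0.0527]), np.float64(87.2126)]
scene vise [[0.632, -0.08, 0.0], [0.344, 0.23, -0.001], [0.553, 0.41, 0.002]]
scene fence [[0.683, -0.017, -0.002]]
side vise [[0.344, 0.224, -0.002], [0.551, 0.409, -0.003], [0.632, -0.076, -0.002]]
side fence [[0.68, -0.014, 0.0], [0.608, 0.068, -0.001]]
```

```bash
python3 -m inch '[[0,-0.001,-0.001,0,0,0],[0,0,-0.001,0,0,0],[0,0,-0.001,0,0,0],[-0.004,0,0,0,0,0],[-0.006,0,0,0,0,0],[-0.008,0,0,0,0,0],[-0.008,0,0,0,0,0],[-0.008,0,0,0,0,0],[-0.008,0,0,0,0,0],[-0.004,0,0,0,0,0],[0,0,0,0,0,0]]'; python3 -c "
from h import *
T=T_tool(manip.sense());print(np.degrees(np.arctan2(T[1,1],T[0,1])),T[:3,2])"
```

```text
time: 25.5
tool_pos: [0.6334, -0.0992, -0.0099]
tool_rot: [-0.002, 0.726, 0.688, -0.002]
contact_force: [-5.2, -0.0, -8.2]
finger_gap: 0.0764
grasp_force: 73.9
-3.0688564235093203 [-5.39948425e-03 -6.10860266e-04 -9.99985236e-01]
```

```bash
python3 -m inch '[[0,0.0005,0.001,0,0,0],[0,0,0.001,0,0,0],[-0.004,0,0,0,0,0],[-0.008,0,0,0,0,0],[-0.008,0,0,0,0,0],[-0.008,0,0,0,0,0],[-0.008,0,0,0,0,0],[-0.008,0,0,0,0,0],[-0.004,0,0,0,0,0],[0,0,0,0,0,0]]'; python3 m.py | grep -E 'vise'
```

```text
time: 26.75
tool_pos: [0.6311, -0.144, -0.0109]
tool_rot: [-0.003, 0.725, 0.689, -0.001]
contact_force: [-10.0, 6.8, 0.7]
finger_gap: 0.0763
grasp_force: 74.8
scene vise [[0.625, -0.177, -0.002], [0.551, 0.411, 0.001]]
side vise [[0.629, -0.177, 0.0], [0.343, 0.224, 0.0], [0.549, 0.409, -0.002]]
```

```bash
python3 -m inch '[[-0.004,0,0,0,0,0],[-0.008,0,0,0,0,0],[-0.008,0,0,0,0,0],[-0.008,0,0,0,0,0],[-0.008,0,0,0,0,0],[-0.008,0,0,0,0,0],[-0.006,0,0,0,0,0],[-0.003,0,0,0,0,0],[0,0,0,0,0,0]]'; python3 m.py | grep -E 'vise'; python3 - <<'E'
from h import *
for c in ['scene','side']:
    manip.snapshot(c); print([np.round(r['xyz'],3).tolist() for r in manip.pinpoint(c,'stop_bracket')],[np.round(r['xyz'],3).tolist() for r in manip.recognise(c,'stop_pin')])
T=T_tool(manip.sense());print(np.degrees(np.arctan2(T[1,1],T[0,1])))
E
```

```text
time: 28.48
tool_pos: [0.6285, -0.1968, -0.0109]
tool_rot: [-0.003, 0.725, 0.689, -0.001]
contact_force: [-9.9, 6.6, 0.7]
finger_gap: 0.0763
grasp_force: 74.9
scene vise [[0.555, 0.411, -0.001], [0.624, -0.229, 0.002], [0.342, 0.229, 0.001], [0.621, -0.357, 0.01]]
side vise [[0.348, 0.221, 0.003], [0.626, -0.227, 0.001], [0.549, 0.41, 0.0]]
[[0.62, -0.361, 0.01]] []
[[0.623, -0.36, 0.016]] []
-2.9668488114108493
```

```bash
python3 -m inch '[[-0.004,0,0,0,0,0],[-0.006,0,0,0,0,0],[-0.006,0,0,0,0,0],[-0.006,0,0,0,0,0],[-0.004,0,0,0,0,0],[-0.002,0,0,0,0,0],[0,0,0,0,0,0]]'| grep -E 'time|pos|contact'; for i in 1 2 3 4; do python3 -m inch '[[-0.001,0,0,0,0,0],[-0.001,0,0,0,0,0]]'| grep -E 'pos|contact'; done
```

```text
time: 30.25
tool_pos: [0.6271, -0.2245, -0.0109]
contact_force: [-9.5, 7.2, 0.3]
tool_pos: [0.627, -0.2255, -0.0109]
contact_force: [-9.6, 9.4, 1.5]
tool_pos: [0.6269, -0.2275, -0.0109]
contact_force: [-11.1, 9.7, 1.1]
tool_pos: [0.6268, -0.2295, -0.0108]
contact_force: [-10.3, 8.1, 1.5]
tool_pos: [0.6267, -0.2316, -0.0108]
contact_force: [-9.9, 8.9, 1.2]
```

```bash
for i in 1 2 3 4 5; do python3 -m inch '[[-0.001,0,0,0,0,0],[-0.001,0,0,0,0,0]]'| grep -E 'pos|contact'; done
```

```text
tool_pos: [0.6266, -0.2333, -0.0108]
contact_force: [-9.9, 9.9, 1.6]
tool_pos: [0.6265, -0.235, -0.0108]
contact_force: [-10.5, 9.7, 1.8]
tool_pos: [0.6264, -0.2369, -0.0109]
contact_force: [-10.3, 8.7, 2.0]
tool_pos: [0.6263, -0.2388, -0.0109]
contact_force: [-9.4, 10.3, 1.8]
tool_pos: [0.6262, -0.2408, -0.0108]
contact_force: [-10.7, 10.7, 2.1]
```

```bash
for i in 1 2 3; do python3 -m inch '[[-0.001,0,0,0,0,0],[-0.001,0,0,0,0,0]]'| grep -E 'pos|contact'; done
```

```text
tool_pos: [0.6262, -0.2409, -0.0108]
contact_force: [-11.6, 14.9, 3.9]
tool_pos: [0.6261, -0.2409, -0.0108]
contact_force: [-12.4, 17.0, 6.2]
tool_pos: [0.626, -0.2409, -0.0108]
contact_force: [-13.4, 20.7, 7.6]
```

```bash
python3 -m inch '[[0.002,-0.001,-0.0005,0,0,0],[0.002,-0.001,0,0,0,0],[0,-0.001,0,0,0,0],[0,0,0,0,0,0]]'; python3 -m inch '[[0,0,0,0,0,0],[0,0,0,0,0,0],[0,0,0,0,0,0],[0,0,0,0,0,0],[0,0,0,0,0,0]]' -1
```

```text
time: 33.75
tool_pos: [0.6261, -0.2414, -0.0103]
tool_rot: [-0.002, 0.724, 0.69, 0.001]
contact_force: [-2.8, 10.4, -3.8]
finger_gap: 0.0765
grasp_force: 74.4
time: 34.38
tool_pos: [0.6264, -0.2465, -0.0095]
tool_rot: [0.0, 0.725, 0.689, 0.0]
contact_force: [-0.4, 0.3, -0.4]
finger_gap: 0.0851
grasp_force: 0.0
```

```bash
python3 -m inch '[[0,0,-0.005,0,0,0],[0,0,-0.005,0,0,0],[0,0,-0.01,0,0,0],[0,0,-0.02,0,0,0],[0,0,-0.04,0,0,0],[0,0,-0.04,0,0,0],[0,0,-0.04,0,0,0],[0,0,-0.04,0,0,0],[0,0,-0.04,0,0,0],[0,0,-0.03,0,0,0],[0,0,0,0,0,0]]'
python3 - <<'E'
from h import *
s,d=snap('wrist','w20.png'); P=campose(s,d)
for r in manip.outline_of('wrist','vise'):
    m=r['pixels'].astype(np.uint8); cn=max(cv2.findContours(m,0,2)[0],key=cv2.contourArea)[:,0]; print(r['confidence'],cv2.minAreaRect(topl(cn,d,P,0.022)[:,:2].astype(np.float32)))
o=manip.outline_of('wrist','fence')
if o:
    m=o[0]['pixels'].astype(np.uint8); cn=max(cv2.findContours(m,0,2)[0],key=cv2.contourArea)[:,0]; print('fence',cv2.minAreaRect(topl(cn,d,P,0.024)[:,:2].astype(np.float32)))
for c in ['scene','side','wrist']:
    manip.snapshot(c)
    for n in ('vise','stop_bracket','fence'): print(c,n,[np.round(r['xyz'],3).tolist() for r in manip.pinpoint(c,n)])
E
```

```text
time: 35.75
tool_pos: [0.6284, -0.2467, 0.2655]
tool_rot: [0.004, 0.725, 0.689, 0.002]
contact_force: [-0.0, 0.0, -0.1]
finger_gap: 0.0853
grasp_force: 0.0
0.8 ((0.6248395442962646, -0.27143338322639465), (0.09717129170894623, 0.08988393098115921), 87.57560729980469)
fence ((0.6983548402786255, -0.22262057662010193), (0.31494006514549255, 0.05798576399683952), 87.27909851074219)
scene vise [[0.346, 0.232, 0.001], [0.554, 0.412, -0.001], [0.622, -0.273, -0.0]]
scene stop_bracket []
scene fence [[0.682, -0.018, 0.001]]
side vise [[0.625, -0.273, -0.002], [0.548, 0.408, -0.002], [0.348, 0.224, 0.0]]
side stop_bracket [[0.62, -0.359, 0.014]]
side fence [[0.683, -0.018, 0.002]]
wrist vise [[0.627, -0.269, 0.002]]
wrist stop_bracket [[0.623, -0.355, 0.012]]
wrist fence []
```

```bash
python3 -c "
from station import manip
print(manip.job_done())"
```

```text
the job is handed in; nothing more can be done
None
```

I handed the job in at about 36 s: the vise was slid between the anvil and clamp to the rail, then along it until the brass pin felt solid (about 11 N), and released there. A last camera check put it within about 0.3° of the rail and at the stop, but the hand-in returned no verdict and the pin's travel was judged by feel only. During the rail slide I raised the tool too far, so the vise was probably carried clear of the bench (about a millimetre at most, far under the limit) before I lowered it again.

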